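Load the nutmeg into the grinder with tongs

ROBOT

A 6-joint arm with a two-finger parallel gripper is mounted at the origin on the work surface. World frame = base frame: x ahead of the robot, y to its left, z up, the work surface at z = 0. Lengths are in mm, angles in rad, forces in N, time in s.
With the tool pointing down it reaches from about 275 to 1000 mm from the base axis. Payload 8.4 kg.
Tool frame: the origin (TCP) lies where the fingers leave the gripper's body, on its centre line; the fingertips stand 73 mm ahead of it and the grasp point (between the pads) lies 54 mm ahead of it (grip_point_offset is the distance from the TCP to the grasp point, in mm); z points along the fingers, y is the direction in which the jaws open and shut (so a half turn about z gives the same grasp; the last joint's range is limited). The gripper opens to 85 mm and grips with 20 to 120 N. Pads are 22 mm wide; open, the fingers measure 114 mm over their backs; the gripper's body (76 mm by 85 mm) begins 54 mm behind the grasp point. The pads swing forward as they close: fully open they stand 13 mm farther back than shut.
Start: joints at [1.278, 0.353, 1.633, -0, 1.155, -0.002], TCP at [179.198, 598.763, 303.881] pointing down, gripper open.
Joint ranges: [-2.63, 2.63], [-0.92, 2.1], [0.06, 2.66], [-1.3, 4.44], [0, 2.69], [-3.02, 3.02]. Speed limits (rad/s): [2.22, 2.22, 2.79, 3.14, 3.14, 3.14].

INTERFACE

Orientations are given as [roll, pitch, yaw] about the fixed x, y, z axes, in that order (R = Rz(yaw) Ry(pitch) Rx(roll)).
In Python, from rig import sense, grab_frame, sign_off, grip_point_offset gives the robot as it stands. The module is installed in compiled form; this text tells all that it offers.
- The arm moves only by the tool drive_tool, never from a script. Its argument "targets" is one flat list of numbers, 7 for each row, row after row: the shift along the tool's x, y, z in m, then the turn, a rotation vector about the tool's x, y, z in rad, then the opening, from 0 (shut) to 1 (fully open). In form: [tx, ty, tz, wx, wy, wz, grip, tx, ty, tz, wx, wy, wz, grip, ...]. A call has 1 to 12 rows; each row is the pose to reach, as a shift and turn from the pose commanded when the call began, along the tool's axes at that moment; what a row does not reach only later rows make up. A row lasts 1/12 s, in which the tool goes at most 41.7 mm and 7.16 degrees, less where a joint would pass 70% of its speed; a pose out of reach is approached as far as the arm can. A call with a gripper value outside its range is refused whole. The fingers move at their own pace and stop on an object; "force" is the grip in N (left out, the last holds). Time passes only in rows, so rows that repeat a pose let the fingers close. It gives the time, the measured TCP pose, the force and the opening at its end, in the units of the state.
- sense(): the state, without advancing time (a new reading comes with each control period).
- grab_frame(name): name is "scene" or "top"; returns a dict with "color" (400x640x3 uint8, blue, green, red), "vertical_fov" (degrees; the focal length in pixels is half the picture's height over the tangent of half this angle, whatever the lens; pixels are square), "cx", "cy" (the principal point, pixels), "world_from_camera" (4x4, takes a point from camera to world coordinates). Camera axes: x right, y down, z forward; pixel columns grow to the right and rows downward; lengths in mm; the calibration is good to about 2 mm. A picture is of the moment at which its call begins. There is no depth.
- sign_off(): hands the job in, once; it reports no verdict.
The state is a dict: "clock": time; "qpos": joint angles; "qvel": joint speeds; "joint_efforts": joint torques, N m; "eef_pos": TCP position; "tcp_rot": TCP orientation; "contact_force": force on the tool from outside, world axes, zero at the start; "wrist_torque": the same for the moment, N m; "opening": opening from 0.0 (shut) to 1.0 (fully open).
Only numpy, scipy, OpenCV 4.12 (cv2) and the standard library are available. Lean on these libraries where they do the work, as an engineer would, in place of code of your own. Each camera call takes 0.05 s, during which the arm holds its last target. There are 200 camera calls.

TASK

Pick up the sprung tongs, squeeze them shut on the nutmeg and lift it with them, then let it go into the open cup of the grinder. Do not touch the nutmeg with your fingers. Finally lay the tongs back down flat on the cutting board and let go of them.

Things in the scene. Friction and masses are not known exactly. Their poses are not given: they have to be found in the camera images.
- tongs_grip (a point): Steel tongs, 205 mm long, 110 g, flat on the board (top 20 mm above table). Point midway between the black rubber sleeves, 24 mm above the tongs' underside; x to the tips, z up. Squeeze across y. Sleeves: 46 mm long, 38 high, 54 wide over both when free. A spring opens them: 7.5 N a side at 49 mm, 11.5 N at 39. Held at 46 to 51 mm they stay open yet carry safely; 25 to 40 N shuts them well.
- tongs_tip (a point): Midway between the two gripping plates at the tongs' tips, 85 mm ahead of tongs_grip and 13 mm above the tongs' underside; x forward, z up. Plates 28 mm long, 22 high, upright; 56 mm apart when free, 46 when the sleeves measure 49, shut on the nutmeg at about 38. Arms 26 mm high, underside level with the tongs'; both move together on pins 80 mm behind tongs_grip; rear end 98 mm behind it.
- nutmeg_center (a point): Brown nutmeg standing on its flat cut end on the board: egg-shaped, 24 mm across (straight-sided from 10 to 20 mm up), 31 mm high, 12 g. Point on its axis, 15 mm above its underside. Not the bigger pale walnut (36 mm across, 39 high) nor the flat cork lid (40 across, 14 high) in the same row, 65 mm or more away.
- cup_rim (a point): Centre of the open mouth of the steel cup on the white electric grinder, level with the rim, 105 mm above the board; z up. Cup 80 mm across inside, 28 mm deep, a low blade (8 mm high) on its floor. The grinder is fixed, 110 mm across at the foot, 86 at the rim. Its clear dome is off and stands aside.
There are look-alikes about, which are no part of the job. Of the things that look like the part that bears tongs_grip, the larger one is meant.

How it is judged:
By the outcome, as a careful person would: the job done as asked, in the order asked, and still so for the second after the job is handed in, with the robot touching nothing.
It also fails if it takes over 48 s, if anything falls off the work surface, if the arm or the gripper's body presses on something with over 40 N, if the wrist force passes 120 N, or if a joint passes its speed limit or range.

## Working session

There is one attempt and no reset: what is moved stays moved. The work goes in short steps, Python scripts to look and compute and a tool call to move; the robot and the scene stay as the last step left them, time stands still between calls to the robot, and variables do not carry over. Pictures are saved under pics/ and viewed, about 8 in all and at most 12, crops included, and the job is handed in when it is done.

Besides the shell and the picture viewer there is one more tool, called after ">>>" by a JSON object that holds its "method" and its "body", one argument or row to a line. drive_tool: Moves the arm, as the interface text tells. Its arguments: {"type":"object","properties":{"targets":{"type":"array"},"force":{"type":"number"}},"required":["targets"]}

```bash
mkdir -p pics
cat > h.py <<'E'
import numpy as np, cv2, json
from rig import sense, grab_frame, sign_off, grip_point_offset
def snap(n,f):
    d=grab_frame(n); cv2.imwrite('pics/'+f+'.png',d['color'])
    np.savez('pics/'+f+'.npz',**{k:np.array(v) for k,v in d.items()}); return d
def ld(f): return np.load('pics/'+f+'.npz')
def foc(d): return d['color'].shape[0]/2/np.tan(np.radians(float(d['vertical_fov']))/2)
def ray(d,u,v):
    T=d['world_from_camera']; r=T[:3,:3]@np.array([(u-d['cx'])/foc(d),(v-d['cy'])/foc(d),1]); return T[:3,3],r
def pz(d,u,v,z):
    o,r=ray(d,u,v); return o+r*(z-o[2])/r[2]
def proj(d,p):
    T=d['world_from_camera']; c=T[:3,:3].T@(np.array(p)-T[:3,3]); return c[:2]/c[2]*foc(d)+[d['cx'],d['cy']]
def crop(f,x0,y0,x1,y1,s,out):
    im=cv2.imread('pics/'+f+'.png')[y0:y1,x0:x1]; cv2.imwrite('pics/'+out+'.png',cv2.resize(im,None,fx=s,fy=s,interpolation=cv2.INTER_CUBIC))
E
python3 - <<'E'
from h import *
print(sense(),grip_point_offset)
for n in('scene','top'):
    d=snap(n,n+'0'); print(n,foc(d),d['cx'],d['cy'],d['world_from_camera'])
a=cv2.imread('pics/scene0.png');b=cv2.imread('pics/top0.png')
E
```

```text
{'clock': 0.0, 'qpos': array([ 1.27759426e+00,  3.53655470e-01,  1.63413610e+00, -8.07885059e-06,
        1.15519452e+00, -2.42867256e-03]), 'qvel': array([-0.00174373, -0.00086906,  0.00121832, -0.0005854 ,  0.0016986 ,
        0.0007386 ]), 'joint_efforts': array([-1.70347088e-03, -6.05282950e+01, -3.42071915e+01, -1.51224622e-04,
        9.78977914e-03, -2.31212545e-05]), 'eef_pos': array([179.09403269, 598.39951626, 303.15619413]), 'tcp_rot': array([-3.14019920e+00,  4.00235951e-06,  2.85082253e+00]), 'contact_force': array([0.57717182, 0.31339068, 0.50447756]), 'wrist_torque': array([-0.01520355,  0.00482641, -0.00895571]), 'opening': 0.9992708995323532} 53.900000000000006
scene 476.5371988203011 313.1663201702242 199.54363968205053 [[-3.83614162e-01  5.69688119e-01 -7.26839475e-01  1.31085634e+03]
 [ 9.23362883e-01  2.49846889e-01 -2.91509035e-01  3.41038494e+02]
 [ 1.55293476e-02 -7.82963587e-01 -6.21873669e-01  8.55207507e+02]
 [ 0.00000000e+00  0.00000000e+00  0.00000000e+00  1.00000000e+00]]
top 463.38866569180317 318.5076781833643 198.5567312319452 [[ 2.42642131e-03 -9.89143013e-01  1.46936085e-01  2.89247918e+02]
 [-9.99972696e-01 -3.42564262e-03 -6.54771359e-03  1.73828616e+01]
 [ 6.97997566e-03 -1.46916186e-01 -9.89124317e-01  1.25223999e+03]
 [ 0.00000000e+00  0.00000000e+00  0.00000000e+00  1.00000000e+00]]
```

View pics/scene0.png

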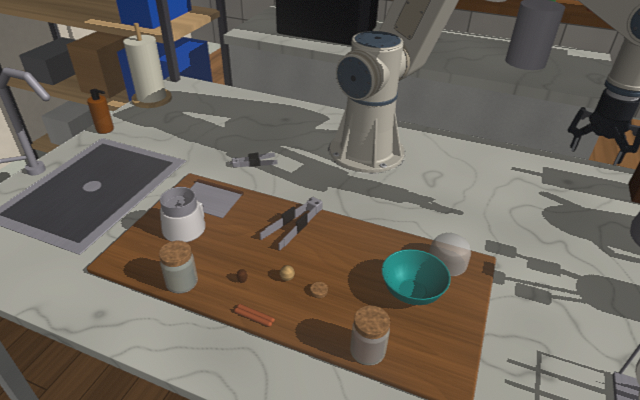

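View pics/top0.png

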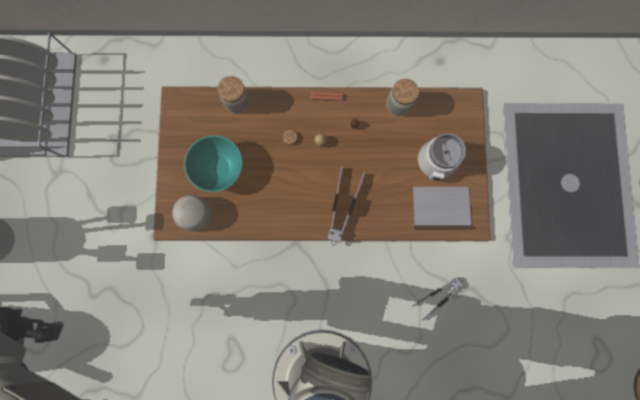

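The tongs on the board are at about (345,205) in the top view, with their tips up-image. The nutmeg is at (354,123), the grinder cup at (448,152), the walnut at (320,140) and the cork at (290,137). The smaller look-alike tongs lie off the board at (440,295).

Run:
```python
from h import *
crop('top0',310,105,480,250,4.5,'topc'); crop('scene0',150,175,340,295,4.2,'scenec')
```

```text
(no output)
```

View pics/topc.png

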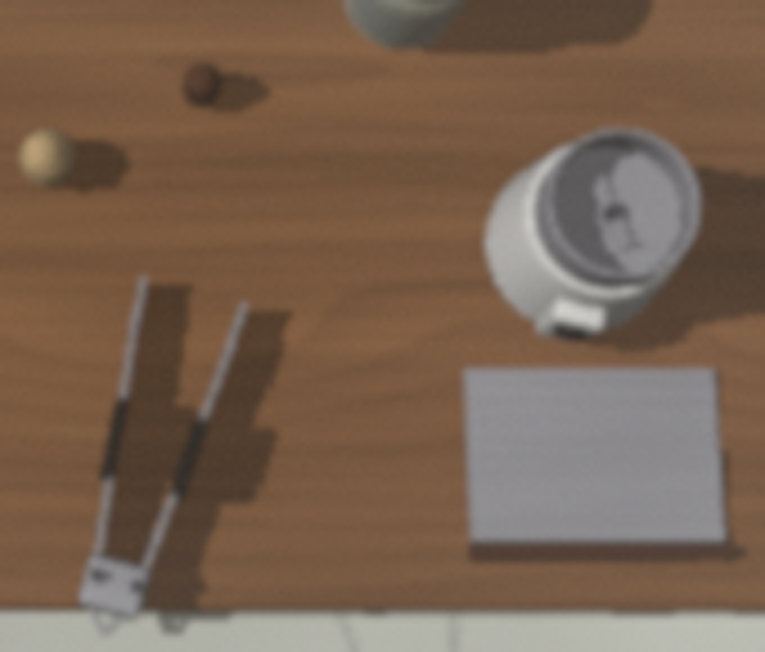

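View pics/scenec.png

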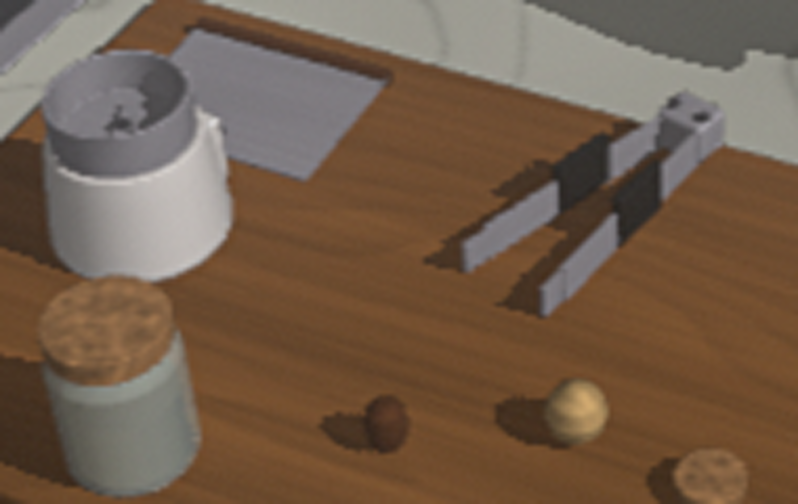

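Top crop: the sleeve tops are at about (115,438) and (189,458), the tips at (142,277) and (244,303), and the pins at (101,574) and (139,587). The nutmeg is at (203,84) and the cup rim centre at (620,207). Scene crop: the nutmeg is at (387,424) and the rim centre at (118,95).

Run:
```python
from h import *
t=ld('top0');s=ld('scene0')
T=lambda u,v:(u/4.5+310,v/4.5+105); S=lambda u,v:(u/4.2+150,v/4.2+175)
def tri(a,b):
    (o1,r1),(o2,r2)=ray(t,*a),ray(s,*b); A=np.c_[r1,-r2]; k=np.linalg.lstsq(A,o2-o1,rcond=None)[0]
    p,q=o1+r1*k[0],o2+r2*k[1]; return (p+q)/2,np.linalg.norm(p-q)
print('nut',tri(T(203,84),S(387,424)),pz(t,*T(203,84),38),pz(s,*S(387,424),36))
print('cup',tri(T(620,207),S(118,95)),pz(t,*T(620,207),125),pz(s,*S(118,95),125))
P={}
for n,u,v,z in[('slL',115,438,63),('slR',189,458,63),('tipL',142,277,46),('tipR',244,303,46),('pinL',101,574,50),('pinR',139,587,50)]:
    P[n]=pz(t,*T(u,v),z);print(n,P[n])
for n,u,v,z in[('tipL',543,288,46),('tipR',464,242,46),('slL',640,172,63),('slR',583,148,63),('pinL',703,115,50),('pinR',680,101,50)]:
    print('scene',n,pz(s,*S(u,v),z))
for a in('sl','tip','pin'): print(a,(P[a+'L']+P[a+'R'])/2,np.linalg.norm(P[a+'L']-P[a+'R']))
d=(P['tipL']+P['tipR']-P['pinL']-P['pinR'])/2; print(np.linalg.norm(d),np.arctan2(d[1],d[0]))
for x in np.array(t['world_from_camera'])[:1]:pass
for c in [(157,87),(482,87),(490,240),(154,240)]: print('board',pz(t,*c,20))
```

```text
nut (array([676.52315312, -88.12669904,  32.29344804]), np.float64(4.184093042460725)) [675.59186498 -89.56808373  38.        ] [678.94256786 -84.08333585  36.        ]
cup (array([ 578.95688511, -313.87937882,  120.06864444]), np.float64(1.7897067981499162)) [ 578.13383192 -313.28147766  125.        ] [ 583.81947325 -308.45712173  125.        ]
slL [456.1676766  -34.70509611  63.        ]
slR [444.69316582 -77.25887532  63.        ]
tipL [554.70349489 -51.70004628  46.        ]
tipR [ 539.26742629 -111.84584975   46.        ]
pinL [378.76485124 -26.96211197  50.        ]
pinR [371.33727849 -48.85036795  50.        ]
scene tipL [557.9594597  -47.75611858  46.        ]
scene tipR [ 541.1004383  -108.08258258   46.        ]
scene slL [458.41938763 -29.69706791  63.        ]
scene slR [451.5732166  -71.12325853  63.        ]
scene pinL [376.53471656 -21.27378566  50.        ]
scene pinR [369.11342802 -40.38646093  50.        ]
sl [450.43042121 -55.98198572  63.        ] 44.07367153657954
tip [546.98546059 -81.77294801  46.        ] 62.09500695042897
pin [375.05106487 -37.90623996  50.        ] 23.114164196494336
177.48725168213127 -0.24980696866029953
board [784.38949315 459.15385301  20.        ]
board [ 789.14191137 -447.03556106   20.        ]
board [ 362.42917769 -447.23016897   20.        ]
board [359.90279652 444.35812368  20.        ]
```

```bash
cat >> h.py <<'E'
from scipy.spatial.transform import Rotation as Ro
def go(x,y,z,yaw):
    s=sense(); R=Ro.from_euler('xyz',s['tcp_rot']); G=Ro.from_euler('xyz',[np.pi,0,yaw])
    print('shift m',np.round(R.inv().apply(np.array([x,y,z])-s['eef_pos'])/1000,4),'rot',np.round((R.inv()*G).as_rotvec(),3))
def st():
    s=sense(); print({k:np.round(s[k],3) for k in('clock','eef_pos','tcp_rot','contact_force','wrist_torque','opening')})
E
python3 -c "
from h import *
go(452.5,-55,200,2.889)"
```

```text
shift m [-0.4493 -0.5475  0.1039] rot [-0.001 -0.    -0.038]
```

>>> {"method": "drive_tool", "body": {
  "targets": [-0.225, -0.274, 0.03, 0, 0, -0.038, 1, -0.225, -0.274, 0.03, 0, 0, -0.038, 1, -0.225, -0.274, 0.03, 0, 0, -0.038, 1, -0.225, -0.274, 0.03, 0, 0, -0.038, 1, -0.225, -0.274, 0.03, 0, 0, -0.038, 1, -0.225, -0.274, 0.03, 0, 0, -0.038, 1, -0.225, -0.274, 0.03, 0, 0, -0.038, 1, -0.225, -0.274, 0.03, 0, 0, -0.038, 1, -0.449, -0.547, 0.104, 0, 0, -0.038, 1, -0.449, -0.547, 0.104, 0, 0, -0.038, 1, -0.449, -0.547, 0.104, 0, 0, -0.038, 1, -0.449, -0.547, 0.104, 0, 0, -0.038, 1],
  "force": 20
}}

```text
clock: 1.1
eef_pos: [370.7, 139.8, 242.5]
tcp_rot: [3.141, 0.0, 2.889]
contact_force: [0.5, 0.5, -0.3]
opening: 0.997
```

```bash
python3 -c "
from h import *
go(452.5,-55,200,2.889)"
```

```text
shift m [-0.1278 -0.1682  0.0425] rot [0. 0. 0.]
```

>>> {"method": "drive_tool", "body": {
  "targets": [-0.12, -0.158, 0.04, 0, 0, 0, 1, -0.12, -0.158, 0.04, 0, 0, 0, 1, -0.12, -0.158, 0.04, 0, 0, 0, 1, -0.12, -0.158, 0.04, 0, 0, 0, 1, -0.12, -0.158, 0.04, 0, 0, 0, 1, -0.12, -0.158, 0.04, 0, 0, 0, 1, -0.12, -0.158, 0.04, 0, 0, 0, 1, -0.12, -0.158, 0.04, 0, 0, 0, 1]
}}

```text
clock: 1.77
eef_pos: [446.7, -41.2, 202.5]
tcp_rot: [3.142, -0.001, 2.888]
contact_force: [-0.4, 1.1, -0.4]
opening: 0.999
```

```bash
python3 -c "
from h import *
go(452.5,-55,130,2.889); st()"
```

```text
shift m [-0.0091 -0.0119  0.0724] rot [ 0.    -0.001 -0.001]
{'clock': np.float64(1.767), 'eef_pos': array([446.745, -41.232, 202.454]), 'tcp_rot': array([ 3.142e+00, -1.000e-03,  2.888e+00]), 'contact_force': array([-0.423,  1.052, -0.428]), 'wrist_torque': array([ 0.011,  0.004, -0.039]), 'opening': np.float64(0.999)}
```

>>> {"method": "drive_tool", "body": {
  "targets": [-0.009, -0.012, 0.03, 0, 0, 0, 1, -0.009, -0.012, 0.06, 0, 0, 0, 1, -0.009, -0.012, 0.062, 0, 0, 0, 1, -0.009, -0.012, 0.062, 0, 0, 0, 1]
}}

```text
clock: 2.1
eef_pos: [451.5, -53.9, 140.0]
tcp_rot: [-3.141, -0.004, 2.89]
contact_force: [-0.8, -0.5, 0.4]
opening: 0.999
```

Run:
```python
from h import *
st(); a=snap('scene','s1');b=snap('top','t1')
crop('s1',200,130,350,260,4,'s1c');crop('t1',310,105,400,250,4,'t1c')
x,y=cv2.imread('pics/s1c.png'),cv2.imread('pics/t1c.png')[:520]
cv2.imwrite('pics/v1.png',cv2.resize(np.hstack([x,y]),None,fx=.83,fy=.83))
```

```text
{'clock': np.float64(2.1), 'eef_pos': array([451.466, -53.904, 139.992]), 'tcp_rot': array([-3.141, -0.004,  2.89 ]), 'contact_force': array([-0.781, -0.489,  0.403]), 'wrist_torque': array([-0.   ,  0.007, -0.034]), 'opening': np.float64(0.999)}
```

View pics/v1.png

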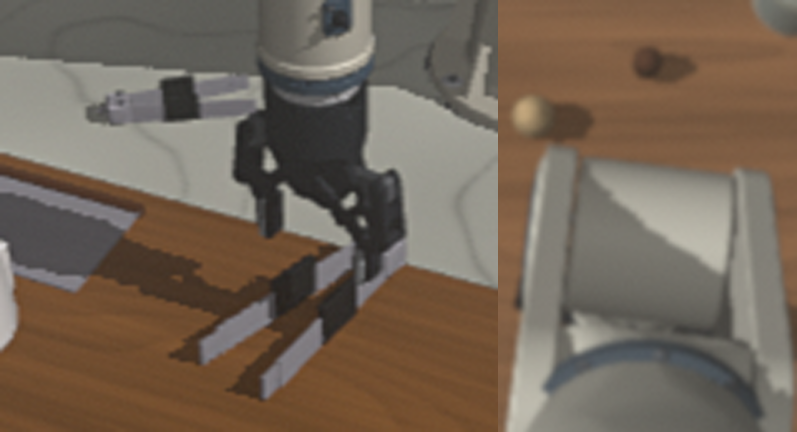

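Run:
```python
from h import *
s=ld('s1'); k=4*.83
P=np.array([451.5,-53.9,140]); ps=2.89-np.pi; X=np.array([np.cos(ps),np.sin(ps),0]);Y=np.array([-np.sin(ps),np.cos(ps),0]);Z=np.array([0,0,1])
for z in(60,73):
  for y in(-50,50): print('tip',z,y,(proj(s,P+Y*y-Z*z)-[200,130])*k)
G=np.array([452.5,-55,63.])
for y in(-23,23): print('sleeve top',(proj(s,G+Y*y)-[200,130])*k)
```

```text
tip 60 -50 [265.16913444 230.2874266 ]
tip 60 50 [366.32894161 280.92226312]
tip 73 -50 [265.62742599 243.14248891]
tip 73 50 [366.12712582 293.93161986]
sleeve top [290.30213231 260.80165027]
sleeve top [336.41028487 284.1936911 ]
```

```bash
python3 -c "
from h import *
go(452.5,-55,95,2.889)"
```

```text
shift m [ 0.0005 -0.0009  0.0468] rot [0.    0.    0.001]
```

>>> {"method": "drive_tool", "body": {
  "targets": [0, -0.001, 0.015, 0, 0, 0, 1, 0, -0.001, 0.03, 0, 0, 0, 1, 0, -0.001, 0.04, 0, 0, 0, 1, 0, -0.001, 0.046, 0, 0, 0, 1, 0, -0.001, 0.046, 0, 0, 0, 1, 0, -0.001, 0.046, 0, 0, 0, 1]
}}

```text
clock: 2.7
eef_pos: [453.0, -56.0, 95.2]
tcp_rot: [3.142, 0.0, 2.889]
contact_force: [-0.4, -0.2, 0.3]
opening: 1.005
```

```bash
python3 -c "
from h import *
go(452.5,-55,95,2.889);st()"
```

```text
shift m [0.0007 0.0008 0.0002] rot [0. 0. 0.]
{'clock': np.float64(2.7), 'eef_pos': array([452.958, -55.974,  95.24 ]), 'tcp_rot': array([3.142, 0.   , 2.889]), 'contact_force': array([-0.391, -0.216,  0.31 ]), 'wrist_torque': array([-0.016,  0.034, -0.046]), 'opening': np.float64(1.005)}
```

>>> {"method": "drive_tool", "body": {
  "targets": [0, 0, 0, 0, 0, 0, 0.8, 0, 0, 0, 0, 0, 0, 0.7, 0, 0, 0, 0, 0, 0, 0.64, 0, 0, 0, 0, 0, 0, 0.6, 0, 0, 0, 0, 0, 0, 0.575, 0, 0, 0, 0, 0, 0, 0.575, 0, 0, 0, 0, 0, 0, 0.575, 0, 0, 0, 0, 0, 0, 0.575, 0, 0, 0, 0, 0, 0, 0.575],
  "force": 25
}}

```text
clock: 3.45
eef_pos: [453.4, -56.2, 95.6]
tcp_rot: [3.141, 0.001, 2.889]
contact_force: [-1.4, 0.3, 10.3]
opening: 0.577
```

```bash
python3 -c "
from h import *
st()"
```

```text
{'clock': np.float64(3.45), 'eef_pos': array([453.352, -56.234,  95.608]), 'tcp_rot': array([3.141e+00, 1.000e-03, 2.889e+00]), 'contact_force': array([-1.382,  0.311, 10.259]), 'wrist_torque': array([0.034, 0.185, 0.01 ]), 'opening': np.float64(0.577)}
```

>>> {"method": "drive_tool", "body": {
  "targets": [0, 0, -0.005, 0, 0, 0, 0.575, 0, 0, -0.015, 0, 0, 0, 0.575, 0, 0, -0.03, 0, 0, 0, 0.575, 0, 0, -0.045, 0, 0, 0, 0.575, 0, 0, -0.055, 0, 0, 0, 0.575, 0, 0, -0.06, 0, 0, 0, 0.575, 0, 0, -0.06, 0, 0, 0, 0.575, 0, 0, -0.06, 0, 0, 0, 0.575]
}}

```text
clock: 4.12
eef_pos: [452.7, -56.1, 154.9]
tcp_rot: [3.142, 0.0, 2.889]
contact_force: [0.4, 0.1, -1.8]
opening: 0.578
```

Run:
```python
from h import *
st(); a=snap('scene','s2');b=snap('top','t2')
crop('s2',200,150,350,300,4,'s2c')
```

```text
{'clock': np.float64(4.117), 'eef_pos': array([452.689, -56.115, 154.872]), 'tcp_rot': array([3.142, 0.   , 2.889]), 'contact_force': array([ 0.445,  0.057, -1.807]), 'wrist_torque': array([ 0.049, -0.044, -0.001]), 'opening': np.float64(0.578)}
```

View pics/s2c.png

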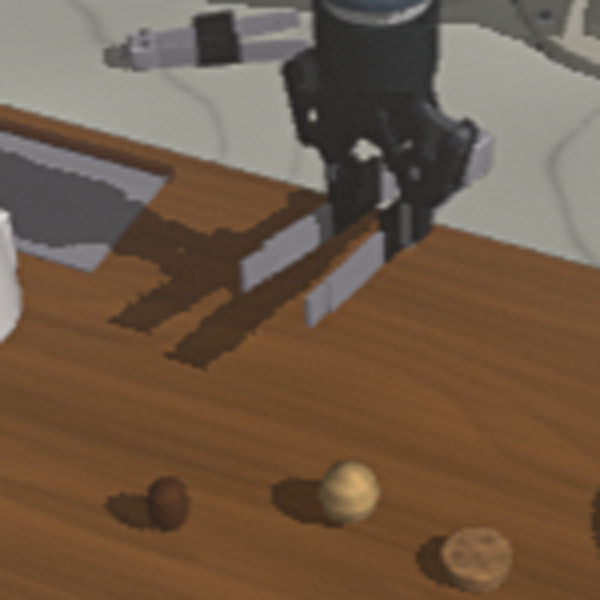

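Run:
```python
from h import *
s=ld('s2'); k=4
ps=2.889-np.pi; X=np.array([np.cos(ps),np.sin(ps),0]);Y=np.array([-np.sin(ps),np.cos(ps),0])
G=np.array([452.7,-56.1,79.3])
for h in(2,24):
  for y in(-23,23): print('tip inner end',h,y,(proj(s,G+99*X+Y*y+[0,0,h])-[200,150])*k)
print('per mm X',(proj(s,G+109*X)-proj(s,G+99*X))*k/10,'Y',(proj(s,G+10*Y+99*X)-proj(s,G+99*X))*k/10)
for n in [(677.3,-86.8,35),(679,-86,35)]: print('nut',(proj(s,n)-[200,150])*k)
# brown blob centroid
for f,(x0,y0,x1,y1) in {'s2':(232,262,252,288),'t2':(344,114,364,134)}.items():
    d=ld(f);im=d['color'][y0:y1,x0:x1].astype(float); print(f); 
    print(np.round(im[...,2]).astype(int)[::2, ::1][:13] if f=='s2' else np.round(im[...,2]).astype(int)[::2])
```

```text
tip inner end 2 -23 [244.77004431 291.81161512]
tip inner end 2 23 [301.88772836 322.91338816]
tip inner end 24 -23 [242.87182599 264.50060261]
tip inner end 24 23 [300.64290574 295.46366036]
per mm X [-1.09352337  0.86951984] Y [1.24529037 0.67904267]
nut [165.95182321 501.63470071]
nut [165.71762827 504.07824991]
s2
[[102 101 100  99 100 101 102 103 105 105 106 108 109 111 110 110 107 106
  105 103]
 [108 108 107 106 104 104 103 102 100  98  99 100 102 103 105 106 107 108
  110 110]
 [112 113 112 112 111 109 108 108 107 106 108 108 107 103 100  98  98 100
  100 102]
 [111 111 113 110 109 111 112 112 112 113 110 109 108 108 105 107 108 108
  109 107]
 [111 113 113 116 119 113  90  66  69  72  74  77  82  97 109 109 109 107
  107 105]
 [118 117 117 113 101  63  56  67  78  84  90  93  89  88 101 116 115 114
  110 109]
 [ 75  73  75  70  67  54  65  75  82  89  94  96  92  82  84 102 119 119
  121 119]
 [ 73  73  75  74  69  54  58  62  70  73  80  81  84  81  83  98 111 111
  112 113]
 [ 73  76  75  77  69  59  56  59  66  68  75  77  79  77  84 102 114 114
  117 117]
 [ 65  67  68  
[... 479 characters left out ...]
 130 132
  131 132]
 [126 123 123 122 122 122 123 122 121 118 116 115 115 118 122 124 124 126
  125 125]
 [131 129 129 126 126 124 121 112 101  95  91  85  80  83 100 113 118 118
  120 121]
 [129 129 128 129 128 126 116 100  93  94  91  84  79  68  68  76  83  86
   86  88]
 [128 128 129 129 129 125 110  92  87  89  87  82  74  68  67  76  86  88
   88  89]
 [127 126 127 127 127 126 116  95  79  74  70  65  61  64  73  84  89  88
   90  88]
 [125 127 127 127 126 127 127 119 106  96  89  87  87  85  87  87  87  88
   87  90]
 [127 126 126 127 127 127 127 127 127 126 126 125 124 120 117 116 117 116
  116 119]
 [130 129 131 129 129 130 131 129 131 130 129 129 129 130 129 129 129 128
  128 128]]
```

```bash
python3 -c "
from h import *
go(596.2,-65.1,155,2.889)"
```

```text
shift m [-0.1416  0.0273 -0.001 ] rot [-0.    -0.001 -0.   ]
```

>>> {"method": "drive_tool", "body": {
  "targets": [-0.006, 0.001, -0.001, 0, 0, 0, 0.575, -0.02, 0.004, -0.001, 0, 0, 0, 0.575, -0.04, 0.008, -0.001, 0, 0, 0, 0.575, -0.062, 0.012, -0.001, 0, 0, 0, 0.575, -0.084, 0.0165, -0.001, 0, 0, 0, 0.575, -0.106, 0.021, -0.001, 0, 0, 0, 0.575, -0.124, 0.024, -0.001, 0, 0, 0, 0.575, -0.136, 0.0265, -0.001, 0, 0, 0, 0.575, -0.1415, 0.0273, -0.001, 0, 0, 0, 0.575, -0.1415, 0.0273, -0.001, 0, 0, 0, 0.575, -0.1415, 0.0273, -0.001, 0, 0, 0, 0.575]
}}

```text
clock: 5.13
eef_pos: [595.9, -65.0, 155.0]
tcp_rot: [-3.141, -0.002, 2.889]
contact_force: [-0.8, -0.6, -1.4]
opening: 0.576
```

```bash
python3 -c "
from h import *
go(596.2,-65.1,98.6,2.889);st()
snap('scene','s3');snap('top','t3');crop('s3',200,190,320,300,4,'s3c');crop('t3',320,100,395,190,4.89,'t3c')
x,y=cv2.imread('pics/s3c.png'),cv2.imread('pics/t3c.png')[:440];print(x.shape,y.shape)
cv2.imwrite('pics/v3.png',np.hstack([x,y])[:,:800])
"
```

```text
shift m [-0.0004  0.      0.0564] rot [-0.    -0.002 -0.   ]
{'clock': np.float64(5.133), 'eef_pos': array([595.873, -65.05 , 155.017]), 'tcp_rot': array([-3.141e+00, -2.000e-03,  2.889e+00]), 'contact_force': array([-0.782, -0.595, -1.38 ]), 'wrist_torque': array([-0.096, -0.039, -0.015]), 'opening': np.float64(0.576)}
(440, 480, 3) (440, 367, 3)
```

View pics/v3.png

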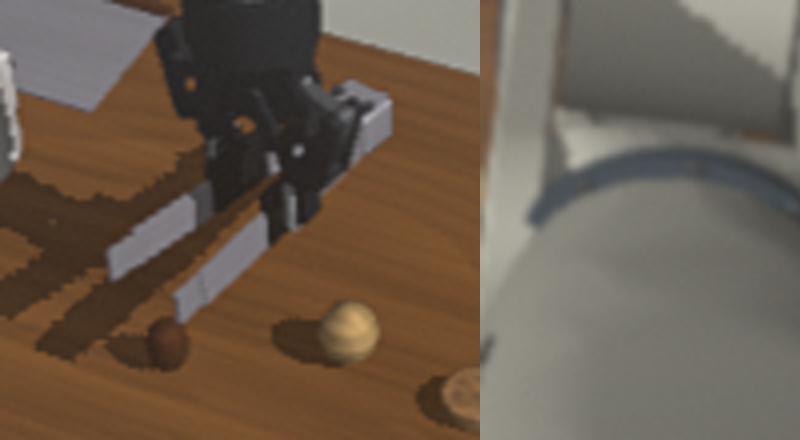

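```bash
python3 -c "
from h import *
s=ld('s3')
e=pz(s,146/4+200,301/4+190,155-75.6+2); X=np.array([.968,-.25,0]); print('tip',e-14*X, 'pred',np.array([595.9,-65])+85*X[:2])
print('nut',pz(s,168.5/4+200,344/4+190,35.5), pz(s,241.8,276.6,35.5))
"
```

```text
tip [677.50917089 -84.04679303  81.4       ] pred [678.18 -86.25]
nut [678.70129977 -84.3086229   35.5       ] [680.60899153 -84.08821797  35.5       ]
```

>>> {"method": "drive_tool", "body": {
  "targets": [-0.002, 0, 0.008, 0, 0, 0, 0.575, -0.002, 0, 0.02, 0, 0, 0, 0.575, -0.002, 0, 0.034, 0, 0, 0, 0.575, -0.002, 0, 0.046, 0, 0, 0, 0.575, -0.002, 0, 0.053, 0, 0, 0, 0.575, -0.002, 0, 0.0565, 0, 0, 0, 0.575, -0.002, 0, 0.0565, 0, 0, 0, 0.575, -0.002, 0, 0.0565, 0, 0, 0, 0.575]
}}

```text
clock: 5.9
eef_pos: [598.6, -65.6, 99.2]
tcp_rot: [-3.142, -0.0, 2.889]
contact_force: [-0.7, 1.2, -1.1]
opening: 0.575
```

```bash
python3 -c "
from h import *
st()
snap('scene','s4');crop('s4',200,190,320,300,5,'s4c')
"
```

```text
{'clock': np.float64(5.9), 'eef_pos': array([598.556, -65.565,  99.184]), 'tcp_rot': array([-3.142, -0.   ,  2.889]), 'contact_force': array([-0.743,  1.191, -1.055]), 'wrist_torque': array([-0.022, -0.002,  0.021]), 'opening': np.float64(0.575)}
```

View pics/s4c.png

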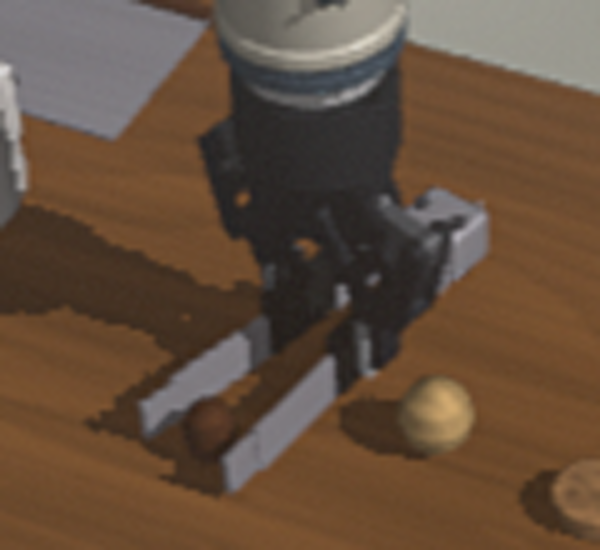

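The nutmeg is between the plates (crop (208,425)), so I'm squeezing now.

>>> {"method": "drive_tool", "body": {
  "targets": [0, 0, 0, 0, 0, 0, 0.54, 0, 0, 0, 0, 0, 0, 0.51, 0, 0, 0, 0, 0, 0, 0.48, 0, 0, 0, 0, 0, 0, 0.45, 0, 0, 0, 0, 0, 0, 0.4, 0, 0, 0, 0, 0, 0, 0.3, 0, 0, 0, 0, 0, 0, 0.2, 0, 0, 0, 0, 0, 0, 0.2, 0, 0, 0, 0, 0, 0, 0.2, 0, 0, 0, 0, 0, 0, 0.2],
  "force": 32
}}

```text
clock: 6.78
eef_pos: [598.6, -65.6, 99.4]
tcp_rot: [3.142, 0.0, 2.889]
contact_force: [0.3, -0.2, 0.6]
opening: 0.43
```

```bash
python3 -c "
from h import *
st()"
```

```text
{'clock': np.float64(6.783), 'eef_pos': array([598.609, -65.594,  99.363]), 'tcp_rot': array([3.142, 0.   , 2.889]), 'contact_force': array([ 0.308, -0.221,  0.643]), 'wrist_torque': array([-0.108, -0.096, -0.012]), 'opening': np.float64(0.43)}
```

>>> {"method": "drive_tool", "body": {
  "targets": [0, 0, -0.004, 0, 0, 0, 0.2, 0, 0, -0.012, 0, 0, 0, 0.2, 0, 0, -0.024, 0, 0, 0, 0.2, 0, 0, -0.038, 0, 0, 0, 0.2, 0, 0, -0.054, 0, 0, 0, 0.2, 0, 0, -0.07, 0, 0, 0, 0.2, 0, 0, -0.086, 0, 0, 0, 0.2, 0, 0, -0.102, 0, 0, 0, 0.2, 0, 0, -0.115, 0, 0, 0, 0.2, 0, 0, -0.125, 0, 0, 0, 0.2, 0, 0, -0.13, 0, 0, 0, 0.2, 0, 0, -0.13, 0, 0, 0, 0.2]
}}

```text
clock: 7.78
eef_pos: [599.0, -65.6, 230.9]
tcp_rot: [3.141, 0.002, 2.889]
contact_force: [-0.4, -0.0, -1.6]
opening: 0.43
```

```bash
python3 -c "
from h import *
st(); s=snap('scene','s5');crop('s5',180,130,330,260,4.5,'s5c')
go(580.5-.968*87,-312+.25*87,228,2.889)
"
```

```text
{'clock': np.float64(7.783), 'eef_pos': array([599.019, -65.637, 230.896]), 'tcp_rot': array([3.141e+00, 2.000e-03, 2.889e+00]), 'contact_force': array([-4.010e-01, -1.000e-03, -1.565e+00]), 'wrist_torque': array([-0.045,  0.006, -0.029]), 'opening': np.float64(0.43)}
shift m [ 0.0429 -0.2431  0.0018] rot [ 0.     0.001 -0.   ]
```

View pics/s5c.png

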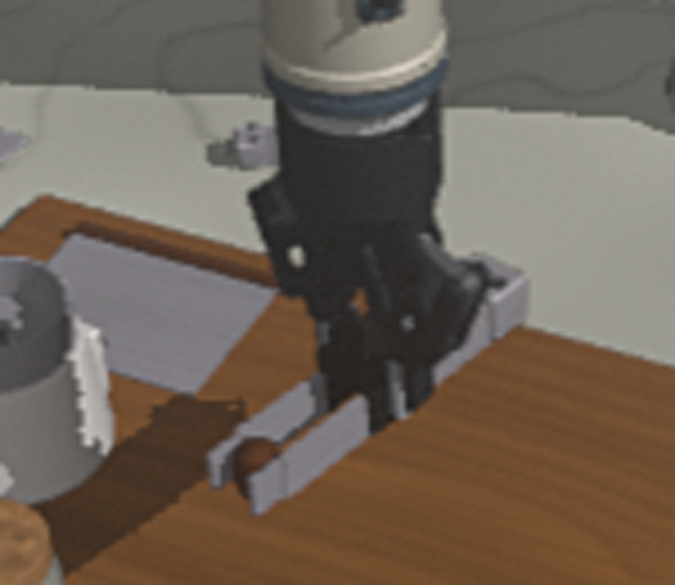

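>>> {"method": "drive_tool", "body": {
  "targets": [0.001, -0.005, 0, 0, 0, 0, 0.2, 0.003, -0.018, 0, 0, 0, 0, 0.2, 0.007, -0.04, 0, 0, 0, 0, 0.2, 0.012, -0.068, 0, 0, 0, 0, 0.2, 0.018, -0.1, 0, 0, 0, 0, 0.2, 0.024, -0.134, 0, 0, 0, 0, 0.2, 0.03, -0.167, 0, 0, 0, 0, 0.2, 0.035, -0.197, 0, 0, 0, 0, 0.2, 0.039, -0.221, 0, 0, 0, 0, 0.2, 0.042, -0.237, 0, 0, 0, 0, 0.2, 0.043, -0.243, 0, 0, 0, 0, 0.2, 0.043, -0.243, 0, 0, 0, 0, 0.2]
}}

```text
clock: 8.83
eef_pos: [494.8, -291.5, 228.6]
tcp_rot: [3.141, -0.001, 2.886]
contact_force: [-0.2, 1.6, -1.4]
opening: 0.428
```

Run:
```python
from h import *
go(580.5-.968*87,-311.5+.25*87,208,2.889)
st(); snap('scene','s6');snap('top','t6')
crop('s6',140,120,260,250,3.4,'s6c');crop('t6',390,110,500,240,3.4,'t6c')
cv2.imwrite('pics/v6.png',np.hstack([cv2.imread('pics/s6c.png'),cv2.imread('pics/t6c.png')]))
```

```text
shift m [-0.001   0.0021  0.0206] rot [ 0.    -0.001 -0.003]
{'clock': np.float64(8.833), 'eef_pos': array([ 494.774, -291.502,  228.598]), 'tcp_rot': array([ 3.141e+00, -1.000e-03,  2.886e+00]), 'contact_force': array([-0.187,  1.611, -1.446]), 'wrist_torque': array([ 0.033, -0.048, -0.017]), 'opening': np.float64(0.428)}
```

View pics/v6.png

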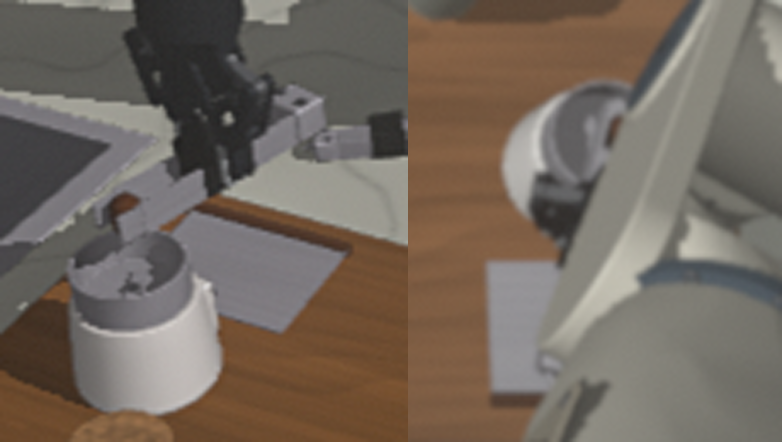

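Run:
```python
from h import *
s=ld('s6');t=ld('t6')
print('nut scene',pz(s,122/3.4+140,205/3.4+120,170),'top',pz(t,390+209/3.4,110+128/3.4,172))
# rim in scene: x 67..191 , top y 230 -> fit: project rim circle for candidate
for c in[(580.5,-311.5),(583.8,-308.5),(578,-313)]:
  a=np.linspace(0,2*np.pi,60);
  for n,d,o,m in(('s',s,(140,120),0),('t',t,(390,110),408)):
    q=np.array([(proj(d,[c[0]+43*np.cos(i),c[1]+43*np.sin(i),125])-o)*3.4+[m,0] for i in a]); print(c,n,q.min(0),q.max(0))
```

```text
nut scene [ 574.24245313 -312.9341472   170.        ] top [ 574.39176028 -308.69763142  172.        ]
(580.5, -311.5) s [ 67.40882705 224.72892038] [189.1881326 297.9306451]
(580.5, -311.5) t [543.62485783  79.69309759] [660.23730282 193.3761352 ]
(583.8, -308.5) s [ 68.03641559 228.1387287 ] [190.14685341 301.75259474]
(583.8, -308.5) t [539.41157866  75.35958992] [655.97687382 188.94944047]
(578, -313) s [ 67.82353928 222.40730217] [189.36606529 295.32811766]
(578, -313) t [545.77097132  82.97383679] [662.41957063 196.72799547]
```

>>> {"method": "drive_tool", "body": {
  "targets": [-0.002, 0.001, 0.003, 0, 0, -0.003, 0.2, -0.005, 0.002, 0.009, 0, 0, -0.003, 0.2, -0.006, 0.002, 0.016, 0, 0, -0.003, 0.2, -0.006, 0.002, 0.0205, 0, 0, -0.003, 0.2, -0.006, 0.002, 0.0205, 0, 0, -0.003, 0.2, -0.006, 0.002, 0.0205, 0, 0, -0.003, 0.2, -0.006, 0.002, 0.0205, 0, 0, -0.003, 0.2]
}}

```text
clock: 9.52
eef_pos: [502.5, -289.5, 208.7]
tcp_rot: [3.142, -0.0, 2.892]
contact_force: [0.1, -0.3, -0.4]
opening: 0.429
```

```bash
python3 -c "
from h import *
st()"
```

```text
{'clock': np.float64(9.517), 'eef_pos': array([ 502.467, -289.546,  208.692]), 'tcp_rot': array([ 3.142, -0.   ,  2.892]), 'contact_force': array([ 0.144, -0.265, -0.403]), 'wrist_torque': array([-0.008,  0.013,  0.028]), 'opening': np.float64(0.429)}
```

>>> {"method": "drive_tool", "body": {
  "targets": [0, 0, 0, 0, 0, 0, 0.5, 0, 0, 0, 0, 0, 0, 0.55, 0, 0, 0, 0, 0, 0, 0.575, 0, 0, 0, 0, 0, 0, 0.575, 0, 0, 0, 0, 0, 0, 0.575, 0, 0, 0, 0, 0, 0, 0.575, 0, 0, 0, 0, 0, 0, 0.575]
}}

```text
clock: 10.1
eef_pos: [502.4, -289.7, 208.8]
tcp_rot: [-3.142, 0.0, 2.892]
contact_force: [0.8, -0.5, -1.2]
opening: 0.576
```

Run:
```python
from h import *
st(); snap('scene','s7')
crop('s7',140,120,270,250,4.5,'s7c')
```

```text
{'clock': np.float64(10.1), 'eef_pos': array([ 502.397, -289.696,  208.816]), 'tcp_rot': array([-3.142,  0.   ,  2.892]), 'contact_force': array([ 0.832, -0.463, -1.249]), 'wrist_torque': array([-0.001, -0.052, -0.011]), 'opening': np.float64(0.576)}
```

View pics/s7c.png

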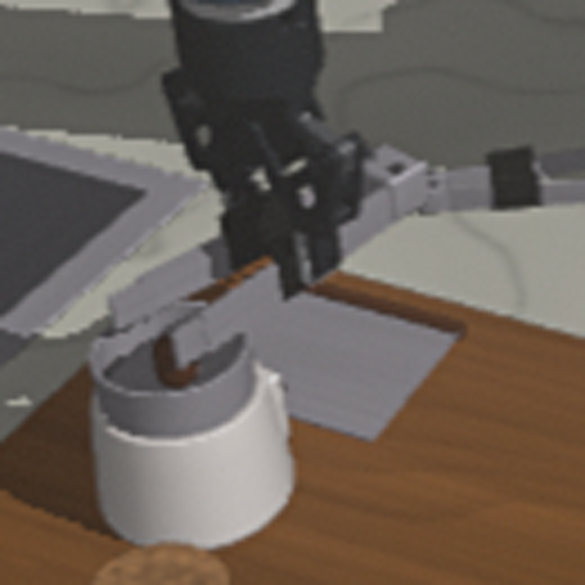

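>>> {"method": "drive_tool", "body": {
  "targets": [0, 0, -0.006, 0, 0, 0, 0.575, 0, 0, -0.018, 0, 0, 0, 0.575, 0, 0, -0.03, 0, 0, 0, 0.575, 0, 0, -0.038, 0, 0, 0, 0.575, 0, 0, -0.042, 0, 0, 0, 0.575, 0, 0, -0.042, 0, 0, 0, 0.575, 0, 0, -0.042, 0, 0, 0, 0.575]
}}

```text
clock: 10.73
eef_pos: [502.5, -289.7, 251.2]
tcp_rot: [-3.141, 0.001, 2.892]
contact_force: [-0.3, -0.5, -1.7]
opening: 0.578
```

```bash
python3 -c "
from h import *
go(495,-50,250,2.889)"
```

```text
shift m [0.0665 0.2304 0.0011] rot [-0.     0.001  0.003]
```

>>> {"method": "drive_tool", "body": {
  "targets": [0.001, 0.005, 0, 0, 0, 0, 0.575, 0.005, 0.018, 0, 0, 0, 0, 0.575, 0.012, 0.04, 0, 0, 0, 0, 0.575, 0.02, 0.068, 0, 0, 0, 0, 0.575, 0.029, 0.1, 0, 0, 0, 0, 0.575, 0.038, 0.132, 0, 0, 0, 0, 0.575, 0.047, 0.163, 0, 0, 0, 0, 0.575, 0.055, 0.19, 0, 0, 0, 0, 0.575, 0.061, 0.212, 0, 0, 0, 0, 0.575, 0.065, 0.225, 0, 0, 0, 0, 0.575, 0.0665, 0.23, 0, 0, 0, 0, 0.575, 0.0665, 0.23, 0, 0, 0, 0, 0.575]
}}

```text
clock: 11.73
eef_pos: [494.2, -48.8, 250.5]
tcp_rot: [3.142, -0.001, 2.894]
contact_force: [-0.5, 0.2, -1.3]
opening: 0.573
```

Run:
```python
from h import *
st(); snap('scene','s8');snap('top','t8');crop('s8',150,100,330,260,3,'a');crop('t8',400,110,500,240,3.692,'b')
cv2.imwrite('pics/v8.png',np.hstack([cv2.imread('pics/a.png'),cv2.imread('pics/b.png')[:480]])[:,:800])
go(495,-50,97,2.889)
```

```text
{'clock': np.float64(11.733), 'eef_pos': array([494.238, -48.833, 250.46 ]), 'tcp_rot': array([ 3.142e+00, -1.000e-03,  2.894e+00]), 'contact_force': array([-0.462,  0.197, -1.276]), 'wrist_torque': array([-0.01 , -0.044, -0.002]), 'opening': np.float64(0.573)}
shift m [-0.0003  0.0005  0.1536] rot [-0.    -0.     0.004]
```

View pics/v8.png

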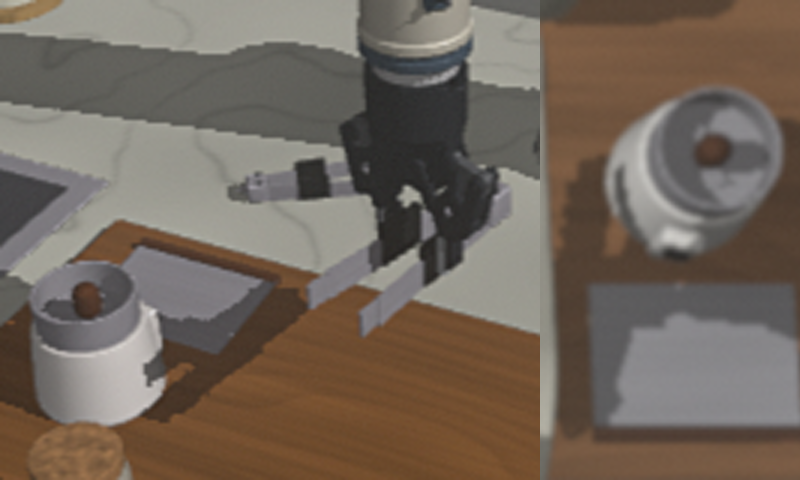

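The nutmeg is in the cup (top panel (711,152), scene panel (88,299)). Next I lower the tongs.

>>> {"method": "drive_tool", "body": {
  "targets": [0, 0, 0.008, 0, 0, 0, 0.575, 0, 0, 0.024, 0, 0, 0, 0.575, 0, 0, 0.046, 0, 0, 0, 0.575, 0, 0, 0.07, 0, 0, 0, 0.575, 0, 0, 0.094, 0, 0, 0, 0.575, 0, 0, 0.116, 0, 0, 0, 0.575, 0, 0, 0.134, 0, 0, 0, 0.575, 0, 0, 0.145, 0, 0, 0, 0.575, 0, 0, 0.15, 0, 0, 0, 0.575, 0, 0, 0.152, 0, 0, 0, 0.575, 0, 0, 0.152, 0, 0, 0, 0.575, 0, 0, 0.152, 0, 0, 0, 0.575]
}}

```text
clock: 12.83
eef_pos: [495.4, -50.6, 99.5]
tcp_rot: [3.141, 0.001, 2.892]
contact_force: [0.5, 0.2, -1.1]
opening: 0.572
```

>>> {"method": "drive_tool", "body": {
  "targets": [0, 0, 0.001, 0, 0, 0, 0.575, 0, 0, 0.0015, 0, 0, 0, 0.575, 0, 0, 0.002, 0, 0, 0, 0.575, 0, 0, 0.002, 0, 0, 0, 0.575]
}}

```text
clock: 13.17
eef_pos: [494.9, -50.3, 97.0]
tcp_rot: [3.142, 0.0, 2.892]
contact_force: [0.3, 0.1, -1.6]
opening: 0.573
```

>>> {"method": "drive_tool", "body": {
  "targets": [0, 0, 0.0005, 0, 0, 0, 0.575, 0, 0, 0.001, 0, 0, 0, 0.575, 0, 0, 0.0015, 0, 0, 0, 0.575, 0, 0, 0.0015, 0, 0, 0, 0.575]
}}

```text
clock: 13.5
eef_pos: [494.9, -50.3, 95.6]
tcp_rot: [3.142, 0.0, 2.892]
contact_force: [-1.4, 0.6, 4.8]
opening: 0.573
```

>>> {"method": "drive_tool", "body": {
  "targets": [0, 0, 0, 0, 0, 0, 0.6, 0, 0, 0, 0, 0, 0, 0.62, 0, 0, 0, 0, 0, 0, 0.64, 0, 0, 0, 0, 0, 0, 0.66, 0, 0, 0, 0, 0, 0, 0.7, 0, 0, 0, 0, 0, 0, 0.85, 0, 0, 0, 0, 0, 0, 1, 0, 0, 0, 0, 0, 0, 1, 0, 0, 0, 0, 0, 0, 1, 0, 0, 0, 0, 0, 0, 1]
}}

```text
clock: 14.33
eef_pos: [494.8, -50.4, 95.3]
tcp_rot: [-3.142, -0.0, 2.892]
contact_force: [-0.1, -0.1, -0.6]
opening: 0.998
```

>>> {"method": "drive_tool", "body": {
  "targets": [0, 0, -0.004, 0, 0, 0, 1, 0, 0, -0.012, 0, 0, 0, 1, 0, 0, -0.026, 0, 0, 0, 1, 0, 0, -0.05, 0, 0, 0, 1, 0, 0, -0.08, 0, 0, 0, 1, 0, 0, -0.11, 0, 0, 0, 1, 0, 0, -0.14, 0, 0, 0, 1, 0, 0, -0.165, 0, 0, 0, 1, 0, 0, -0.175, 0, 0, 0, 1, 0, 0, -0.175, 0, 0, 0, 1, 0, 0, -0.175, 0, 0, 0, 1]
}}

```text
clock: 15.25
eef_pos: [494.6, -50.3, 270.3]
tcp_rot: [3.142, 0.001, 2.892]
contact_force: [0.0, 0.1, 0.6]
opening: 1.002
```

Run:
```python
from h import *
st(); snap('scene','s9');snap('top','t9')
crop('s9',150,140,350,300,3,'a'); crop('t9',400,110,455,240,3.692,'b')
cv2.imwrite('pics/v9.png',np.hstack([cv2.imread('pics/a.png'),cv2.imread('pics/b.png')[:480]])[:,:800])
```

```text
{'clock': np.float64(15.25), 'eef_pos': array([494.633, -50.345, 270.281]), 'tcp_rot': array([3.142e+00, 1.000e-03, 2.892e+00]), 'contact_force': array([0.002, 0.101, 0.633]), 'wrist_torque': array([-0.089,  0.031, -0.006]), 'opening': np.float64(1.002)}
```

The picture limit is reached, so I'll check the final state numerically.

Run:
```python
from h import *
s=ld('s9');im=s['color'].astype(int); t8,t9=ld('t8')['color'].astype(int),ld('t9')['color'].astype(int)
c=(slice(136,168),slice(430,466)); print('cup nutmeg brown px before/after',*[((a[c][...,2]-a[c][...,0])>20).sum() for a in(t8,t9)])
ps=2.892-np.pi; X=np.array([np.cos(ps),np.sin(ps),0]);Y=np.array([-np.sin(ps),np.cos(ps),0]);G=np.array([494.8,-50.4,20])
hinge=-80
for n,x,h in(('sleeve',0,24),('arm',45,13),('plate',85,13)):
  for sg in(-1,1):
    y=sg*(25 if x==0 else 27 if x==45 else 29); p=proj(s,G+X*x+Y*y+[0,0,h]); u,v=np.round(p).astype(int); print(n,sg,u,v,im[v,u])
tip=[proj(s,G+X*99+Y*q+[0,0,2]).round(1) for q in(-29,29)];print('expected tip bottom corners',tip)
for q in tip:
  u,v=q.astype(int); g=im[v-10:v+8,u-8:u+9]; m=(g.max(2)-g.min(2)<22)&(g.mean(2)>85); print('grey below/left extents',(np.argwhere(m).max(0)+[v-10,u-8]),(np.argwhere(m).min(0)+[v-10,u-8]))
```

```text
cup nutmeg brown px before/after 141 141
sleeve -1 282 224 [43 46 50]
sleeve 1 297 232 [43 44 49]
arm -1 270 236 [129 123 128]
arm 1 286 245 [127 124 127]
plate -1 258 245 [125 121 124]
plate 1 276 255 [124 121 125]
expected tip bottom corners [array([254.9, 251. ]), array([272.7, 261.5])]
grey below/left extents [250 262] [241 254]
grey below/left extents [261 280] [251 273]
```

```bash
python3 -c "
from h import *
st();print(sign_off())"
```

```text
{'clock': np.float64(15.35), 'eef_pos': array([493.968, -50.271, 268.847]), 'tcp_rot': array([-3.141e+00, -2.000e-03,  2.892e+00]), 'contact_force': array([-0.794,  0.056, -0.386]), 'wrist_torque': array([ 0.034,  0.013, -0.072]), 'opening': np.float64(1.0)}
the job is handed in; nothing more can be done
None
```

The job is done and handed in at 15.4 s. I picked up the tongs, squeezed them shut on the nutmeg, lifted it and released it into the grinder's cup. Then I laid the tongs flat on the board, about 40 mm further ahead than where they started, and backed the open gripper well clear.

**Last checks:**
- **Nutmeg:** both camera views showed it inside the cup. In the top view its pixel count in the cup was the same before and after I put the tongs down.
- **Tongs:** the sleeves, arms and plates showed up where they should if the tongs lie flat on the board. The tips were within about 1 px of prediction.
- **Robot:** the wrist force was near zero with the gripper open and clear.

**Failed or disagreeing:**
- **Final picture:** I couldn't view it because the 12-picture limit was reached. The final check of the tongs is therefore numeric only.
- **Cameras:** the two disagreed by about 4 to 7 mm. I settled this by comparing the gripper's and tongs' known positions with what the scene camera showed.

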